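# Load the label-roll carrier and lift it

### The job

Fill the empty pin of the blue two-pin carrier with the one of the two loose white label rolls whose core goes all the way down on it; the other roll's core is too narrow and stops on the pin's nose (do not force it), so put that roll into the red reject bin. Then lift the loaded carrier by the middle of its black grip, keeping it level with both rolls seated on their pins, and finish holding it level and still in the air, well over 10 cm clear of the bench. Leave the other things on the bench where they are.

Things in the scene. Friction and masses are not known exactly. Their poses are not given: they have to be found in the camera images.
- carrier: loose blue steel carrier for label rolls, 0.45 kg: base 88 (x) by 264 mm (y, long axis). Origin: centre of the underside. Base's upper face at z = 8 mm, long edges folded up to 14 mm. In the middle a bow with a grip; near each end an upright steel pin, 21 mm diameter, 50 mm tall above the base, its top 14 mm a bullet nose narrowing to 8 mm
- grip (a point): centre of the carrier's black moulded grip, 108 mm above the carrier's origin: a bar 74 mm long along the carrier's x, 16 mm thick along the carrier's y, 22 mm tall, held by an 8 mm steel rod at 27 mm either side of the centre; open from above and on both long faces
- empty_pin (a point): foot of the pin that is empty at the start, on its axis, at the base's upper face; 92 mm from the carrier's centre along its +y. A matching roll is seated when its underside lies on the base here. There is most room for a gripper that closes across the carrier (along the carrier's x)
- loaded_pin (a point): foot of the pin that already holds roll_c; 92 mm from the carrier's centre along its -y
- roll_a: loose white label roll with a brown card core, lying flat: 52 mm outside diameter, 32 mm tall, 0.07 kg; origin at the centre of its underside, z along its axis. Of roll_a and roll_b, one has a 25.4 mm bore and slides down over the 21 mm pin; the other has a 17 mm bore and stops with its underside about 41 mm above the base
- roll_b: the other loose white label roll: same outside size, weight and frame as roll_a
- roll_c: white label roll of the same outside size and 25.4 mm bore that already sits on the loaded pin; origin at the centre of its underside. It stays there
- bin: open red reject bin, fixed to the bench: 150 x 150 mm outside (158 mm over the rim), 36 mm tall, walls 3 mm, floor 3 mm thick; origin at the centre of its underside, x and y along its sides
- tape_gun: bystander: grey tape dispenser gun lying on its side, about 184 x 168 x 62 mm
- marker_cup: bystander: black pen cup, 76 mm diameter, 97 mm tall
- glue_stick: bystander: white glue stick with a red cap, standing, 29 mm diameter, 96 mm tall
- tape_measure: bystander: black tape measure, 66 x 78 x 37 mm
- sticky_pad: bystander: yellow pad of sticky notes, 50 x 50 x 18 mm
Things that resemble listed ones, but are neither listed nor needed, are in the scene too. Leave any purple look-alike of the roll_b alone.

How it is judged:
By the outcome, as a careful person would: the job done as asked, in the order asked, and still so for the second after the job is handed in, while the arm keeps its last pose, push and grip.
It also fails if it takes over 69 s, if anything falls off the work surface, if the arm or the gripper's body presses on something with over 40 N, if the wrist force passes 120 N, or if a joint passes its speed limit or range.

### The arm

A 6-joint arm with a two-finger parallel gripper is mounted at the origin on a cart in front of the work surface, level with it; the furniture and walls round the work are solid. World frame = base frame: x ahead of the robot, y to its left, z up, the work surface at z = 0. Lengths are in m, angles in degrees, forces in N, time in s.
With the tool pointing down it reaches from about 0.425 to 0.95 m from the base axis. Payload 14.7 kg.
Tool frame: the origin (TCP) lies midway between the tips of the shut fingers; the grasp point (between the pads) lies 19 mm behind it; z points along the fingers, y is the line along which they close (so a half turn about z gives the same grasp; the last joint's range is limited). The gripper opens to 85 mm and grips with 20 to 120 N. Pads are 22 mm wide; open, the fingers measure 114 mm over their backs; the gripper's body (76 mm by 85 mm) begins 54 mm behind the grasp point. The pads swing forward as they close: fully open they stand 13 mm farther back than shut.
Start: joints at [67.918, 27.513, 91.461, -0, 61.026, -2.67], TCP at [0.216, 0.613, 0.231] pointing down, gripper open.
Joint ranges: [-157.49, 157.49], [-46.99, 117.5], [13.45, 153.17], [-89.5, 269.5], [5.16, 153.95], [-167.48, 167.48]. Speed limits (degrees/s): [108.29, 108.29, 136.94, 172.46, 172.46, 172.46].

### API

Orientations are given as a 3x3 rotation matrix whose columns are the frame's x, y, z axes.
In Python, from plant import arm gives the robot as it stands.
- The arm moves only by the shell command python3 -m jog 'ROWS' [FORCE]. ROWS is JSON, a list of rows, each an object of numbers: "jaw": the closure, from -1 (fully open) to 1 (shut); "dx", "dy", "dz": the shift along the tool's x, y, z in m; "roll": the turn about the tool's z in rad. A call has 1 to 10 rows; each row shifts and turns the commanded pose from where the row before left it, along the tool's axes as they then stand; what a row does not reach is not made up. A row lasts 1/8 s, in which the tool goes at most 62.5 mm and 10.7 degrees, less where a joint would pass 70% of its speed; a pose out of reach is approached as far as the arm can. A call with a gripper value outside its range is refused whole. The fingers move at their own pace and stop on an object; FORCE is the grip in N (left out, the last holds). Time passes only in rows, so rows that do not move let the fingers close. It gives the time, the measured TCP pose, the force, the opening and the grip force at its end, in the units of the state.
- arm.get_obs(): the state, without advancing time (a new reading comes with each control period).
- arm.read_camera(name): name is "side" or "top"; returns (picture, depth): 400x640x3 uint8, blue, green, red; 400x640 float32, m along the optical axis (not along the pixel's ray), 0 where there is no reading.
- arm.calibration(name): a dict with "vertical_fov" (degrees; the focal length in pixels is half the picture's height over the tangent of half this angle, whatever the lens; pixels are square), "cx", "cy" (the principal point, pixels), "extrinsics" (4x4, takes a point from world to camera coordinates). Camera axes: x right, y down, z forward; pixel columns grow to the right and rows downward; lengths in m; the calibration is good to about 2 mm. A picture is of the moment at which its call begins. calibration takes no time and is no camera call.
- arm.sign_off(): hands the job in; it is judged then, once.
Trained networks look in the newest picture that a camera, given by its name, has taken for a name from the list of things; names that differ only in an ending like _2 or _b are one class to them, and where a whole thing is asked for, a point or a joint stands for the part that bears it (a point fixed in the world has none). Each returns a list of dicts, best first, with "p" (0 to 1); they miss things now and then, are a little off and sometimes report something else, mostly with a low value. They report only what shows in the picture. A call takes as long as a camera call. They do not tell look-alikes from the thing itself.
- arm.outline_of(camera, thing): "region" (400x640 bool, what is visible of it) and "rect" ([centre column, centre row, width, height] in pixels, round what is visible of it).
- arm.pinpoint(camera, thing): "location" ([column, row] in pixels: a listed point, or the origin of a listed thing).
The state is a dict: "time": time; "q": joint angles; "joint_velocities": joint speeds; "joint_torque": joint torques, N m; "eef_pos": TCP position; "eef_rot": TCP orientation; "wrist_force": force on the tool from outside, world axes, zero at the start; "ft_torque": the same for the moment, N m; "width": finger opening in m; "grasp_force": force on a finger pad.
Only numpy, scipy, OpenCV 4.12 (cv2) and the standard library are available. Lean on these libraries where they do the work, as an engineer would, in place of code of your own. Each camera call takes 0.05 s, during which the arm holds its last target. There are 200 camera calls.

## Working session

There is one attempt and no reset: what is moved stays moved. The work goes in short steps, Python scripts to look and compute and a shell command to move; the robot and the scene stay as the last step left them, time stands still between calls to the robot, and variables do not carry over. Pictures are saved under pics/ and viewed, at most 10 in all, crops included, and the job is handed in when it is done.

```bash
mkdir -p pics; ls; cat > h.py <<'E'
import numpy as np, cv2
from plant import arm
def K(n):
    c=arm.calibration(n); f=200/np.tan(np.radians(c["vertical_fov"])/2)
    return f,c["cx"],c["cy"],np.array(c["extrinsics"])
def cloud(n,d):
    f,cx,cy,E=K(n); v,u=np.mgrid[0:400,0:640]
    P=np.stack([(u-cx)/f*d,(v-cy)/f*d,d],-1)
    W=(P-E[:3,3])@E[:3,:3]; W[d==0]=np.nan
    return W
def atz(n,uv,z):
    f,cx,cy,E=K(n); r=E[:3,:3].T@np.array([(uv[0]-cx)/f,(uv[1]-cy)/f,1]); o=-E[:3,:3].T@E[:3,3]
    return o+r*(z-o[2])/r[2]
def pix(n,p):
    f,cx,cy,E=K(n); q=E[:3,:3]@np.array(p)+E[:3,3]; return [f*q[0]/q[2]+cx,f*q[1]/q[2]+cy]
E
python3 - <<'E'
from h import *
np.set_printoptions(precision=3,suppress=True)
for n in("top","side"):
    im,d=arm.read_camera(n); cv2.imwrite(f"pics/{n}1.png",im); np.save(f"{n}.npy",d)
    W=cloud(n,d); print(n,K(n)[0],-K(n)[3][:3,:3].T@K(n)[3][:3,3])
    for t in("roll_a","bin","carrier"):
        for r in arm.outline_of(n,t):
            print(t,round(r["p"],2),np.round(r["rect"]),np.nanmedian(W[r["region"]],0))
    for t in("grip","empty_pin","loaded_pin"):
        for r in arm.pinpoint(n,t): print(t,round(r["p"],2),np.round(r["location"]),atz(n,r["location"],.108 if t=="grip" else .008))
o=arm.get_obs(); print(o["time"],o["eef_rot"],o["width"])
E
```

```text
pics
top 497.441263989041 [0.472 0.095 1.721]
roll_a 0.75 [310. 174.  15.  18.] [0.623 0.101 0.032]
roll_a 0.62 [264. 180.  16.  18.] [0.601 0.246 0.031]
roll_a 0.56 [365. 226.  17.  16.] [ 0.447 -0.088  0.039]
roll_a 0.44 [340. 177.  13.  19.] [ 0.607 -0.007  0.03 ]
bin 0.82 [233. 231.  62.  53.] [0.434 0.36  0.004]
bin 0.49 [456. 237.  23.  25.] [ 0.403 -0.392  0.035]
carrier 0.8 [339. 220.  79.  37.] [0.466 0.015 0.009]
grip 0.19 [312. 213.] [0.486 0.088 0.108]
empty_pin 0.8 [312. 210.] [0.498 0.087 0.008]
empty_pin 0.45 [235. 230.] [0.433 0.353 0.008]
empty_pin 0.28 [373. 139.] [ 0.741 -0.127  0.008]
side 493.29772257214825 [ 0.166 -0.993  1.108]
roll_a 0.78 [308. 260.  21.  25.] [ 0.447 -0.103  0.038]
roll_a 0.77 [348. 233.  18.  20.] [ 0.608 -0.019  0.03 ]
roll_a 0.54 [343. 208.  14.  18.] [0.626 0.088 0.029]
roll_a 0.46 [323. 182.  14.  17.] [0.606 0.23  0.027]
bin 0.77 [266. 175.  59.  41.] [0.444 0.362 0.009]
carrier 0.69 [307. 244.  39.  64.] [ 0.467 -0.008  0.01 ]
grip 0.91 [305. 219.] [ 0.473 -0.     0.108]
empty_pin 0.69 [302. 223.] [0.488 0.086 0.008]
empty_pin 0.38 [306. 218.] [0.509 0.101 0.008]
loaded_pin 0.62 [310. 264.] [ 0.456 -0.088  0.008]
0.7 [[-0.943  0.332  0.   ]
 [ 0.332  0.943  0.   ]
 [-0.     0.    -1.   ]] 0.08523594013133717
```

```bash
python3 - <<'E'
import cv2,numpy as np
a=cv2.imread("pics/top1.png")[120:270,200:480]; b=cv2.imread("pics/side1.png")[130:290,220:420]
a=cv2.resize(a,(800,429),interpolation=2); cv2.imwrite("pics/top1c.png",a)
cv2.imwrite("pics/side1c.png",cv2.resize(b,(750,600),interpolation=2))
E
```

```text
(no output)
```

View pics/top1c.png

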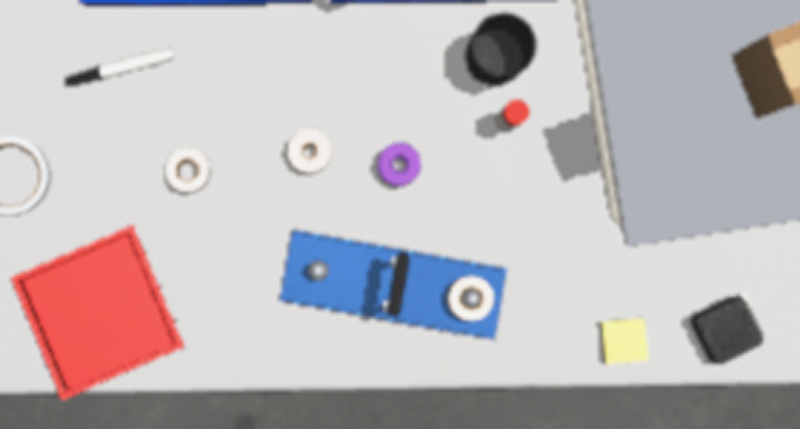

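View pics/side1c.png

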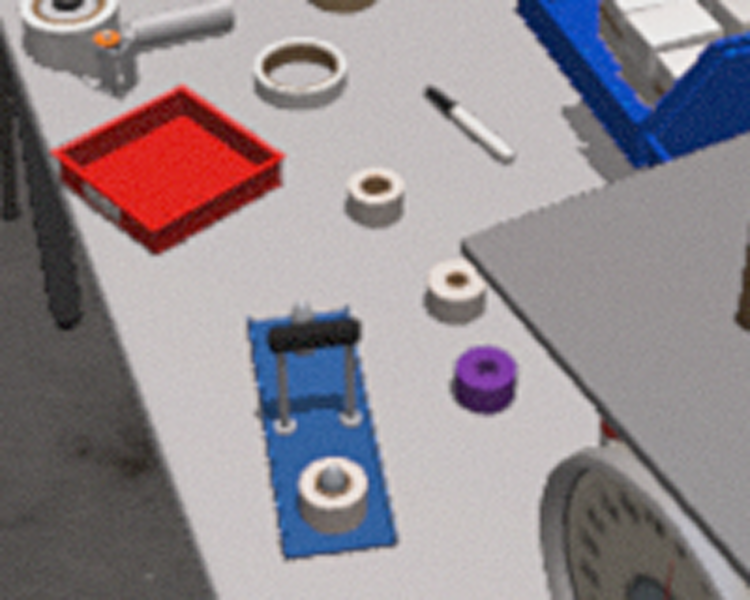

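Top view: white rolls at (264,180), larger hole, and (310,174), smaller hole. Purple at (340,177) is the look-alike, roll_c is at (365,226) on the carrier, and the empty pin is at (312,212). I'll now measure the bores and poses.

```bash
python3 - <<'E'
from h import *
np.set_printoptions(precision=4,suppress=True)
im=cv2.imread("pics/top1.png"); W=cloud("top",np.load("top.npy")); hsv=cv2.cvtColor(im,cv2.COLOR_BGR2HSV)
def mr(mask,z,n="top"):
    c=max(cv2.findContours(mask.astype(np.uint8),0,2)[0],key=cv2.contourArea)[:,0]
    p=np.array([atz(n,q,z)[:2] for q in c],np.float32); return cv2.minAreaRect(p)
blue=(abs(hsv[...,0].astype(int)-108)<12)&(hsv[...,1]>120)
m=np.zeros_like(blue);m[195:245,290:385]=1; print("carrier",mr(cv2.morphologyEx((blue&m).astype(np.uint8),3,np.ones((9,9))),.012))
red=((hsv[...,0]<8)|(hsv[...,0]>172))&(hsv[...,1]>120); m[:]=0;m[190:270,195:270]=1; print("bin",mr(red&m,.03))
for nm,(u,v),z in(("A",(265,180),.032),("B",(308,173),.032),("C",(365,224),.04)):
    s=W[v-13:v+14,u-13:u+14]; k=(s[...,2]>.02)&(s[...,2]<.05)
    print(nm,s[k].mean(0),cv2.minEnclosingCircle(s[k][:,:2].astype(np.float32)),"hole px low",((s[...,2]<.02)&(np.hypot(*(np.moveaxis(s[...,:2],-1,0)-s[k][:,:2].mean(0)[:,None,None]))<.016)).sum(), "zc",s[k][:,2].max())
    g=im[v-7:v+8,u-7:u+8].max(2); print(" dark px",(g<190).sum())
for t in("pin",(311,214)),("pinC",(365,224)):
    u,v=t[1]; s=W[v-6:v+7,u-6:u+7].reshape(-1,3); k=s[:,2]>.045; print(t,s[k].mean(0),k.sum(),s[:,2].max())
s=W[195:245,320:355].reshape(-1,3);k=s[:,2]>.09;print("grip",cv2.minAreaRect(s[k][:,:2].astype(np.float32)),s[k].mean(0))
s=W[120:205,400:470].reshape(-1,3);print("platform z",np.nanmedian(s[:,2]), s[s[:,2]>.1].min(0),s[s[:,2]>.1].max(0))
E
python3 -m jog '[{"jaw":-1}]'
```

```text
carrier ((0.4649558365345001, 0.0009833276271820068), (0.25908786058425903, 0.082797572016716), 78.99308776855469)
bin ((0.4350564777851105, 0.3533821403980255), (0.15626417100429535, 0.1574157476425171), 22.546409606933594)
A [0.6018 0.2459 0.0315] ((0.6023156642913818, 0.24545055627822876), 0.02592761069536209) hole px low 40 zc 0.04453004524028492
 dark px 39
B [0.6234 0.1001 0.032 ] ((0.6235297322273254, 0.10049152374267578), 0.02588077075779438) hole px low 17 zc 0.0416849813725717
 dark px 31
C [ 0.4468 -0.0877  0.0388] ((0.45702531933784485, -0.09019705653190613), 0.04177076369524002) hole px low 6 zc 0.049962235077855216
 dark px 54
('pin', (311, 214)) [0.4807 0.0921 0.0526] 30 nan
('pinC', (365, 224)) [ 0.4464 -0.0872  0.0511] 38 0.06552526995696822
grip ((0.46361005306243896, 0.0017359685152769089), (0.016475679352879524, 0.07067757844924927), 78.33641052246094) [0.4634 0.0022 0.118 ]
platform z 0.36369848301362995 [ 0.5036 -0.3493  0.3495] [ 0.7378 -0.1688  0.4809]invalid input at $[0]: expected keys jaw, dx, dy, dz, roll
```

Bore areas give A at (264,180) a diameter of about 24 mm and B at (310,174) about 16 mm. A is the matching roll and B is the reject. First I rotate the tool so the jaws close along the carrier's x.

```bash
cat > go.py <<'E'
import sys,numpy as np
from plant import arm
t=np.array(eval(sys.argv[1])); yaw=float(sys.argv[2]) if len(sys.argv)>2 else None
o=arm.get_obs(); R=np.array(o["eef_rot"]); print("tool delta",np.round(R.T@(t-o["eef_pos"]),4),"z",R[:,2].round(3),"yaw_y",round(np.degrees(np.arctan2(R[1,1],R[0,1])),2),"t",o["time"],"q",np.round(o["q"]).astype(int))
E
python3 -m jog '[{"jaw":-1,"dx":0,"dy":0,"dz":0,"roll":0.178},{"jaw":-1,"dx":0,"dy":0,"dz":0,"roll":0.178},{"jaw":-1,"dx":0,"dy":0,"dz":0,"roll":0.178},{"jaw":-1,"dx":0,"dy":0,"dz":0,"roll":0.178},{"jaw":-1,"dx":0,"dy":0,"dz":0,"roll":0.178},{"jaw":-1,"dx":0,"dy":0,"dz":0,"roll":0.178},{"jaw":-1,"dx":0,"dy":0,"dz":0,"roll":0.178},{"jaw":-1,"dx":0,"dy":0,"dz":0,"roll":0.178}]' && python3 go.py '[.602,.2455,.15]'
```

```text
time: 1.7
eef_pos: [0.216, 0.6131, 0.2313]
eef_rot: [[0.197, 0.98, -0.0], [0.98, -0.197, 0.0], [0.0, -0.0, -1.0]]
wrist_force: [0.8, 0.2, 0.1]
width: 0.0854
grasp_force: 0.0
tool delta [-0.2845  0.4507  0.0813] z [-0.  0. -1.] yaw_y -11.34 t 1.7 q [68 28 91  0 61 79]
```

```bash
python3 -m jog '[{"jaw":-1,"dx":-0.0285,"dy":0.045,"dz":0,"roll":0},{"jaw":-1,"dx":-0.0285,"dy":0.045,"dz":0,"roll":0},{"jaw":-1,"dx":-0.0285,"dy":0.045,"dz":0,"roll":0},{"jaw":-1,"dx":-0.0285,"dy":0.045,"dz":0,"roll":0},{"jaw":-1,"dx":-0.0285,"dy":0.045,"dz":0,"roll":0},{"jaw":-1,"dx":-0.0285,"dy":0.045,"dz":0.016,"roll":0},{"jaw":-1,"dx":-0.0285,"dy":0.045,"dz":0.016,"roll":0},{"jaw":-1,"dx":-0.0285,"dy":0.045,"dz":0.016,"roll":0},{"jaw":-1,"dx":-0.0285,"dy":0.045,"dz":0.016,"roll":0},{"jaw":-1,"dx":-0.0285,"dy":0.045,"dz":0.016,"roll":0}]' && python3 go.py '[.602,.2455,.005]'
```

```text
time: 2.95
eef_pos: [0.6046, 0.2461, 0.1509]
eef_rot: [[0.191, 0.982, 0.0], [0.982, -0.191, 0.0], [0.0, 0.0, -1.0]]
wrist_force: [0.5, 0.7, 1.5]
width: 0.0857
grasp_force: 0.0
tool delta [-0.0011 -0.0025  0.1459] z [ 0.  0. -1.] yaw_y -11.01 t 2.95 q [19 32 95  0 52 30]
```

```bash
python3 -m jog '[{"jaw":-1,"dx":-0.001,"dy":-0.002,"dz":0.045,"roll":0},{"jaw":-1,"dx":0,"dy":0,"dz":0.045,"roll":0},{"jaw":-1,"dx":0,"dy":0,"dz":0.035,"roll":0},{"jaw":-1,"dx":0,"dy":0,"dz":0.02,"roll":0},{"jaw":-1,"dx":0,"dy":0,"dz":0,"roll":0},{"jaw":-1,"dx":0,"dy":0,"dz":0,"roll":0}]' && python3 go.py '[.602,.2455,.005]' && python3 -m jog '[{"jaw":1,"dx":0,"dy":0,"dz":0,"roll":0},{"jaw":1,"dx":0,"dy":0,"dz":0,"roll":0},{"jaw":1,"dx":0,"dy":0,"dz":0,"roll":0},{"jaw":1,"dx":0,"dy":0,"dz":0,"roll":0},{"jaw":1,"dx":0,"dy":0,"dz":0,"roll":0},{"jaw":1,"dx":0,"dy":0,"dz":0,"roll":0}]' 30
```

```text
time: 3.7
eef_pos: [0.6021, 0.2472, 0.0076]
eef_rot: [[0.191, 0.982, 0.002], [0.982, -0.191, 0.001], [0.001, 0.001, -1.0]]
wrist_force: [-0.3, -0.3, 0.6]
width: 0.0857
grasp_force: 0.0
tool delta [-0.0017  0.0002  0.0026] z [ 0.002  0.001 -1.   ] yaw_y -10.99 t 3.7 q [ 20  43 100   0  37  31]
time: 4.45
eef_pos: [0.6019, 0.2471, 0.0075]
eef_rot: [[0.191, 0.982, 0.002], [0.982, -0.191, 0.001], [0.001, 0.001, -1.0]]
wrist_force: [-1.6, -0.6, 10.8]
width: 0.0509
grasp_force: 29.7
```

```bash
python3 -m jog '[{"jaw":1,"dx":0,"dy":0,"dz":-0.02,"roll":0},{"jaw":1,"dx":0,"dy":0,"dz":-0.04,"roll":0},{"jaw":1,"dx":0,"dy":0,"dz":-0.05,"roll":0},{"jaw":1,"dx":0,"dy":0,"dz":-0.02,"roll":0},{"jaw":1,"dx":0,"dy":0,"dz":0,"roll":0}]' && python3 go.py '[.481,.0925,.11]' && python3 -m jog '[{"jaw":1,"dx":-0.02,"dy":-0.01,"dz":0,"roll":0},{"jaw":1,"dx":-0.04,"dy":-0.02,"dz":0,"roll":0},{"jaw":1,"dx":-0.04,"dy":-0.02,"dz":0,"roll":0},{"jaw":1,"dx":-0.04,"dy":-0.02,"dz":0,"roll":0},{"jaw":1,"dx":-0.025,"dy":-0.01,"dz":0,"roll":0},{"jaw":1,"dx":-0.01,"dy":-0.005,"dz":0,"roll":0},{"jaw":1,"dx":0,"dy":0,"dz":0,"roll":0},{"jaw":1,"dx":0,"dy":0,"dz":0,"roll":0}]';python3 go.py '[.481,.0925,.11]'
```

```text
time: 5.08
eef_pos: [0.6023, 0.2473, 0.1392]
eef_rot: [[0.191, 0.982, 0.004], [0.982, -0.191, 0.001], [0.002, 0.004, -1.0]]
wrist_force: [0.4, -0.6, -1.5]
width: 0.0507
grasp_force: 32.0
tool delta [-0.1751 -0.0897  0.0285] z [ 0.004  0.001 -1.   ] yaw_y -11.0 t 5.075 q [20 33 96  0 50 31]
time: 6.08
eef_pos: [0.4851, 0.0919, 0.1362]
eef_rot: [[0.191, 0.982, 0.0], [0.982, -0.191, 0.0], [0.0, 0.0, -1.0]]
wrist_force: [-0.4, 0.6, -1.0]
width: 0.0505
grasp_force: 32.0
tool delta [-0.0002 -0.0041  0.0262] z [ 0.  0. -1.] yaw_y -10.98 t 6.075 q [  7  23 117   0  40  18]
```

```bash
python3 - <<'E'
from h import *
np.set_printoptions(precision=4,suppress=True)
im,d=arm.read_camera("side"); W=cloud("side",d); np.save("s2.npy",d); cv2.imwrite("pics/s2.png",im)
o=arm.get_obs();u,v=map(int,pix("side",np.array(o["eef_pos"])+[0,0,.015])); print(u,v,pix("side",[.481,.0925,.058]))
for r in arm.outline_of("side","roll_a"): print(round(r["p"],2),np.round(r["rect"]),np.nanmedian(W[r["region"]],0))
cv2.imwrite("pics/s2c.png",cv2.resize(im[v-60:v+90,u-100:u+100],(800,600),interpolation=2))
E
```

```text
298 187 [np.float64(298.1571600244432), np.float64(210.38665813653137)]
0.76 [349. 232.  21.  21.] [ 0.61   -0.0198  0.0301]
0.68 [300. 188.  18.  19.] [0.4867 0.0793 0.1558]
0.55 [343. 207.  13.  18.] [0.6259 0.0857 0.0278]
0.5 [308. 262.  22.  24.] [ 0.4455 -0.1035  0.0377]
```

View pics/s2c.png

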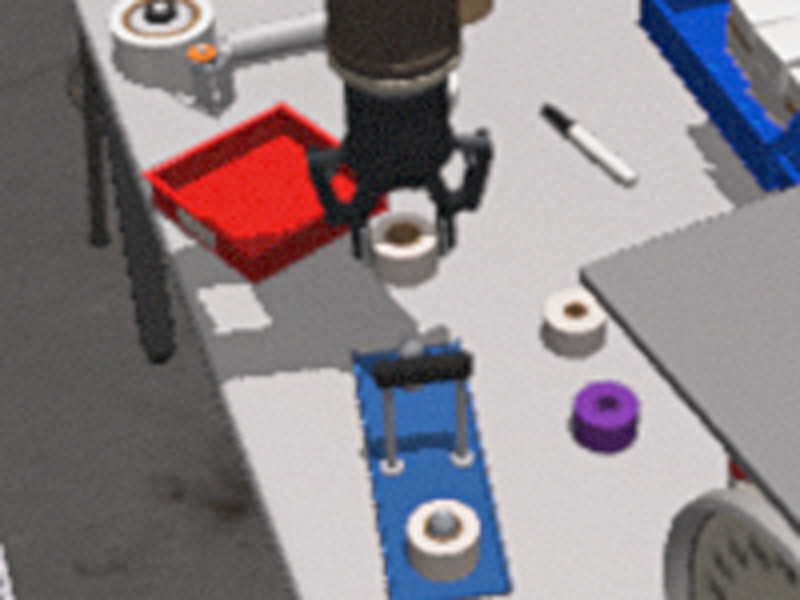

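The roll is upright in the jaws with its bore showing, and the empty pin's tip is below it, behind the grip. I correct sideways and descend to just above the nose.

```bash
python3 -m jog '[{"jaw":1,"dx":0.0015,"dy":-0.0045,"dz":0.015,"roll":0},{"jaw":1,"dx":0,"dy":0,"dz":0.025,"roll":0},{"jaw":1,"dx":0,"dy":0,"dz":0.02,"roll":0},{"jaw":1,"dx":0,"dy":0,"dz":0,"roll":0},{"jaw":1,"dx":0,"dy":0,"dz":0,"roll":0}]' && python3 go.py '[.481,.094,.0155]' && python3 -m jog '[{"jaw":1,"dx":0,"dy":0,"dz":0.005,"roll":0},{"jaw":1,"dx":0,"dy":0,"dz":0.005,"roll":0},{"jaw":1,"dx":0,"dy":0,"dz":0.005,"roll":0},{"jaw":1,"dx":0,"dy":0,"dz":0.003,"roll":0},{"jaw":1,"dx":0,"dy":0,"dz":0,"roll":0}]';python3 go.py '[.481,.094,.0155]'
```

```text
time: 6.8
eef_pos: [0.4807, 0.0939, 0.0768]
eef_rot: [[0.19, 0.982, 0.0], [0.982, -0.19, 0.0], [0.0, 0.0, -1.0]]
wrist_force: [-0.1, -0.1, -1.8]
width: 0.0506
grasp_force: 32.0
tool delta [0.0002 0.0003 0.0613] z [ 0.  0. -1.] yaw_y -10.98 t 6.8 q [  8  28 120   0  32  18]
time: 7.42
eef_pos: [0.4805, 0.0935, 0.0582]
eef_rot: [[0.191, 0.982, 0.0], [0.982, -0.191, -0.0], [0.0, 0.0, -1.0]]
wrist_force: [1.4, -0.6, -1.1]
width: 0.0508
grasp_force: 32.0
tool delta [0.0005 0.0004 0.0427] z [ 0. -0. -1.] yaw_y -11.0 t 7.425 q [  7  30 121   0  29  18]
```

```bash
python3 -m jog '[{"jaw":1,"dx":0,"dy":0,"dz":0.004,"roll":0},{"jaw":1,"dx":0,"dy":0,"dz":0.004,"roll":0},{"jaw":1,"dx":0,"dy":0,"dz":0.004,"roll":0},{"jaw":1,"dx":0,"dy":0,"dz":0,"roll":0}]'|grep -E 'pos|wrist'; python3 -m jog '[{"jaw":1,"dx":0,"dy":0,"dz":0.005,"roll":0},{"jaw":1,"dx":0,"dy":0,"dz":0.005,"roll":0},{"jaw":1,"dx":0,"dy":0,"dz":0,"roll":0}]'|grep -E 'pos|wrist'; python3 go.py '[.481,.094,.0155]'
```

```text
eef_pos: [0.4797, 0.0936, 0.0458]
wrist_force: [1.1, -0.8, -1.5]
eef_pos: [0.4798, 0.0936, 0.0358]
wrist_force: [-0.2, 0.7, 0.9]
tool delta [0.0007 0.0011 0.0203] z [-0.001 -0.    -1.   ] yaw_y -11.0 t 8.3 q [  7  33 121   0  26  18]
```

```bash
python3 -m jog '[{"jaw":1,"dx":0,"dy":0,"dz":0.006,"roll":0},{"jaw":1,"dx":0,"dy":0,"dz":0.006,"roll":0},{"jaw":1,"dx":0,"dy":0,"dz":0.005,"roll":0},{"jaw":1,"dx":0,"dy":0,"dz":0.002,"roll":0},{"jaw":1,"dx":0,"dy":0,"dz":0,"roll":0}]'|grep -E 'pos|wrist'; python3 -m jog '[{"jaw":0,"dx":0,"dy":0,"dz":0,"roll":0},{"jaw":-0.3,"dx":0,"dy":0,"dz":0,"roll":0},{"jaw":-1,"dx":0,"dy":0,"dz":0,"roll":0},{"jaw":-1,"dx":0,"dy":0,"dz":0,"roll":0},{"jaw":-1,"dx":0,"dy":0,"dz":0,"roll":0},{"jaw":-1,"dx":0,"dy":0,"dz":0,"roll":0}]'; python3 go.py '[.481,.094,.14]'
```

```text
eef_pos: [0.4801, 0.0936, 0.0171]
wrist_force: [-1.0, 0.6, -1.7]
time: 9.68
eef_pos: [0.4802, 0.0936, 0.0173]
eef_rot: [[0.191, 0.982, 0.0], [0.982, -0.191, 0.0], [0.0, 0.0, -1.0]]
wrist_force: [0.4, 0.1, -0.3]
width: 0.0853
grasp_force: 0.0
tool delta [ 0.0005  0.0007 -0.1227] z [ 0.  0. -1.] yaw_y -11.0 t 9.675 q [  7  35 122   0  24  18]
```

```bash
python3 -m jog '[{"jaw":-1,"dx":0,"dy":0,"dz":-0.02,"roll":0},{"jaw":-1,"dx":0,"dy":0,"dz":-0.05,"roll":0},{"jaw":-1,"dx":0,"dy":0,"dz":-0.05,"roll":0},{"jaw":-1,"dx":0,"dy":0.02,"dz":0,"roll":0},{"jaw":-1,"dx":0.01,"dy":0.04,"dz":0,"roll":0},{"jaw":-1,"dx":0.01,"dy":0.04,"dz":0,"roll":0},{"jaw":-1,"dx":0.01,"dy":0.03,"dz":0,"roll":0},{"jaw":-1,"dx":0.004,"dy":0.01,"dz":0,"roll":0},{"jaw":-1,"dx":0,"dy":0,"dz":0,"roll":0}]'; python3 go.py '[.6234,.1003,.008]'; python3 - <<'E'
from h import *
np.set_printoptions(precision=4,suppress=True)
im,d=arm.read_camera("side"); W=cloud("side",d)
cv2.imwrite("pics/s3c.png",cv2.resize(im[160:300,240:400],(686,600),interpolation=2))
for r in arm.outline_of("side","roll_a"): print(round(r["p"],2),np.round(r["rect"]),np.nanmedian(W[r["region"]],0),np.nanpercentile(W[r["region"]],97,0))
E
```

```text
time: 10.8
eef_pos: [0.6237, 0.1003, 0.1369]
eef_rot: [[0.191, 0.982, -0.001], [0.982, -0.191, -0.0], [-0.0, -0.001, -1.0]]
wrist_force: [-1.4, 0.9, -0.2]
width: 0.0852
grasp_force: 0.0
tool delta [-0.     -0.0002  0.1289] z [-0.001 -0.    -1.   ] yaw_y -10.99 t 10.8 q [ 6 32 99  0 49 17]
0.67 [343. 208.  16.  12.] [0.6248 0.0862 0.0274] [0.6484 0.1165 0.0361]
0.57 [349. 232.  20.  21.] [ 0.6095 -0.0191  0.0295] [0.6344 0.0138 0.0361]
0.56 [306. 262.  25.  24.] [ 0.4469 -0.1039  0.0376] [ 0.4734 -0.0704  0.0442]
```

View pics/s3c.png

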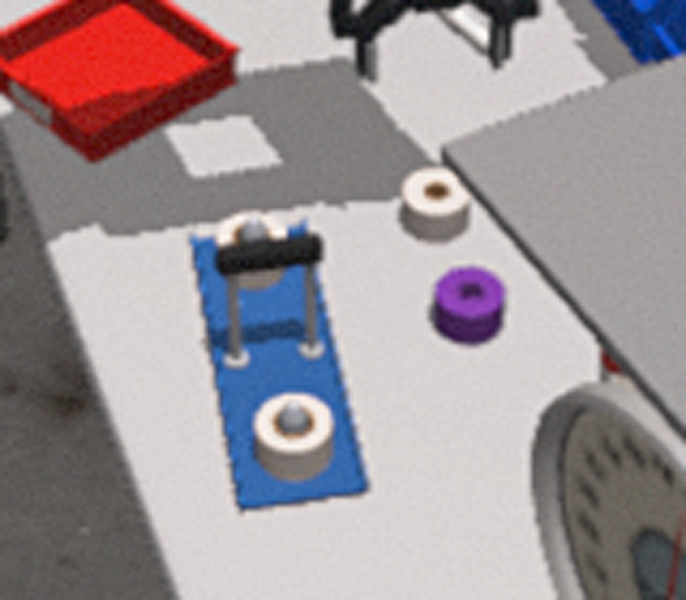

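Roll A sits down on its pin, with the pin's nose projecting as far as on roll_c. B is at (436,200) in the crop and undisturbed, so I pick it.

```bash
python3 -m jog '[{"jaw":-1,"dx":0,"dy":0,"dz":0.045,"roll":0},{"jaw":-1,"dx":0,"dy":0,"dz":0.045,"roll":0},{"jaw":-1,"dx":0,"dy":0,"dz":0.027,"roll":0},{"jaw":-1,"dx":0,"dy":0,"dz":0.01,"roll":0},{"jaw":-1,"dx":0,"dy":0,"dz":0,"roll":0},{"jaw":1,"dx":0,"dy":0,"dz":0,"roll":0},{"jaw":1,"dx":0,"dy":0,"dz":0,"roll":0},{"jaw":1,"dx":0,"dy":0,"dz":0,"roll":0},{"jaw":1,"dx":0,"dy":0,"dz":0,"roll":0},{"jaw":1,"dx":0,"dy":0,"dz":0,"roll":0}]' 30; python3 -m jog '[{"jaw":1,"dx":0,"dy":0,"dz":0,"roll":0},{"jaw":1,"dx":0,"dy":0,"dz":-0.02,"roll":0},{"jaw":1,"dx":0,"dy":0,"dz":-0.05,"roll":0},{"jaw":1,"dx":0,"dy":0,"dz":-0.05,"roll":0},{"jaw":1,"dx":0,"dy":0,"dz":0,"roll":0}]';python3 go.py '[.435,.353,.13]'
```

```text
time: 12.15
eef_pos: [0.6249, 0.1003, 0.0118]
eef_rot: [[0.191, 0.982, 0.002], [0.982, -0.191, 0.0], [0.001, 0.002, -1.0]]
wrist_force: [-2.9, -0.7, 12.2]
width: 0.0514
grasp_force: 29.2
time: 12.78
eef_pos: [0.6269, 0.1006, 0.1359]
eef_rot: [[0.191, 0.982, 0.008], [0.982, -0.191, 0.001], [0.002, 0.008, -1.0]]
wrist_force: [-0.2, 0.1, -1.3]
width: 0.0513
grasp_force: 31.7
tool delta [ 0.2111 -0.2366  0.0046] z [ 0.008  0.001 -1.   ] yaw_y -11.0 t 12.775 q [ 6 32 99  0 49 17]
```

```bash
python3 -m jog '[{"jaw":1,"dx":0.015,"dy":-0.018,"dz":0,"roll":0},{"jaw":1,"dx":0.033,"dy":-0.037,"dz":0,"roll":0},{"jaw":1,"dx":0.033,"dy":-0.037,"dz":0,"roll":0},{"jaw":1,"dx":0.033,"dy":-0.037,"dz":0,"roll":0},{"jaw":1,"dx":0.033,"dy":-0.037,"dz":0,"roll":0},{"jaw":1,"dx":0.033,"dy":-0.037,"dz":0,"roll":0},{"jaw":1,"dx":0.02,"dy":-0.022,"dz":0,"roll":0},{"jaw":1,"dx":0.011,"dy":-0.012,"dz":0,"roll":0},{"jaw":1,"dx":0,"dy":0,"dz":0,"roll":0}]';python3 go.py '[.435,.353,.018]'
```

```text
time: 13.9
eef_pos: [0.4307, 0.353, 0.13]
eef_rot: [[0.189, 0.982, -0.001], [0.982, -0.189, -0.001], [-0.001, -0.001, -1.0]]
wrist_force: [0.1, -0.8, -1.7]
width: 0.0515
grasp_force: 31.7
tool delta [0.0009 0.0043 0.112 ] z [-0.001 -0.001 -1.   ] yaw_y -10.91 t 13.9 q [ 36  27 109   0  43  47]
```

```bash
python3 -m jog '[{"jaw":1,"dx":0.001,"dy":0.004,"dz":0.03,"roll":0},{"jaw":1,"dx":0,"dy":0,"dz":0.04,"roll":0},{"jaw":1,"dx":0,"dy":0,"dz":0.03,"roll":0},{"jaw":1,"dx":0,"dy":0,"dz":0.01,"roll":0},{"jaw":1,"dx":0,"dy":0,"dz":0,"roll":0},{"jaw":0,"dx":0,"dy":0,"dz":0,"roll":0},{"jaw":-0.5,"dx":0,"dy":0,"dz":0,"roll":0},{"jaw":-0.5,"dx":0,"dy":0,"dz":0,"roll":0},{"jaw":-0.5,"dx":0,"dy":0,"dz":0,"roll":0}]';  python3 -m jog '[{"jaw":-0.5,"dx":0,"dy":0,"dz":-0.02,"roll":0},{"jaw":-0.5,"dx":0,"dy":0,"dz":-0.06,"roll":0},{"jaw":-0.5,"dx":0,"dy":0,"dz":-0.06,"roll":0},{"jaw":-0.5,"dx":0,"dy":0,"dz":-0.06,"roll":0},{"jaw":-0.5,"dx":0,"dy":0,"dz":-0.02,"roll":0},{"jaw":-0.5,"dx":0,"dy":0,"dz":0,"roll":0}]';python3 go.py '[.4636,.0024,.2]'
python3 - <<'E'
from h import *
np.set_printoptions(precision=4,suppress=True)
im,d=arm.read_camera("top"); W=cloud("top",d)
cv2.imwrite("pics/t4c.png",cv2.resize(im[150:270,190:400],(800,457),interpolation=2))
for nm,(u,v) in(("A",(312,212)),("C",(365,224))):
    s=W[v-10:v+11,u-10:u+11].reshape(-1,3); k=(s[:,2]>.03)&(s[:,2]<.075);print(nm,s[k].mean(0),np.median(s[k][:,2]),k.sum())
s=W[195:245,320:355].reshape(-1,3);k=(s[:,2]>.09)&(s[:,2]<.14);print("grip",cv2.minAreaRect(s[k][:,:2].astype(np.float32)),s[k].mean(0))
E
```

```text
time: 15.02
eef_pos: [0.436, 0.3529, 0.0206]
eef_rot: [[0.191, 0.982, 0.0], [0.982, -0.191, 0.0], [0.0, 0.0, -1.0]]
wrist_force: [0.4, 0.0, 0.2]
width: 0.0639
grasp_force: 0.0
time: 15.78
eef_pos: [0.4366, 0.3533, 0.2421]
eef_rot: [[0.191, 0.982, 0.003], [0.982, -0.191, 0.002], [0.003, 0.002, -1.0]]
wrist_force: [-0.7, 0.5, -1.2]
width: 0.0641
grasp_force: 0.0
tool delta [-0.3394  0.0934  0.0415] z [ 0.003  0.002 -1.   ] yaw_y -11.0 t 15.775 q [ 36  20 103   0  57  47]
A [0.4772 0.0945 0.0422] 0.04123531895075652 159
C [ 0.4453 -0.087   0.0411] 0.039915792675781867 178
grip ((0.4616646468639374, 0.0029029259458184242), (0.016210507601499557, 0.07272902876138687), 80.54060363769531) [0.4614 0.0034 0.1167]
```

View pics/t4c.png

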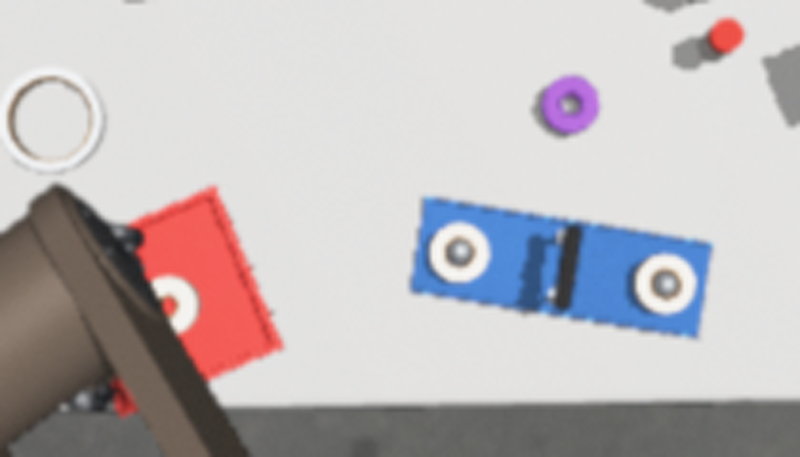

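Roll B lies in the bin, and both carrier rolls have their tops at about 41 mm, so they are seated. Grip is at (.4615,.0033) with its axis at 80.1°. I turn the tool −1.59 rad.

```bash
python3 -m jog '[{"jaw":-0.5,"dx":0,"dy":0,"dz":0,"roll":-0.1767},{"jaw":-0.5,"dx":0,"dy":0,"dz":0,"roll":-0.1767},{"jaw":-0.5,"dx":0,"dy":0,"dz":0,"roll":-0.1767},{"jaw":-0.5,"dx":0,"dy":0,"dz":0,"roll":-0.1767},{"jaw":-0.5,"dx":0,"dy":0,"dz":0,"roll":-0.1767},{"jaw":-0.5,"dx":0,"dy":0,"dz":0,"roll":-0.1767},{"jaw":-0.5,"dx":0,"dy":0,"dz":0,"roll":-0.1767},{"jaw":-0.5,"dx":0,"dy":0,"dz":0,"roll":-0.1767},{"jaw":-0.5,"dx":0,"dy":0,"dz":0,"roll":-0.1767},{"jaw":-0.5,"dx":0,"dy":0,"dz":0,"roll":0}]' >/dev/null;python3 go.py '[.4615,.0033,.2]'
```

```text
tool delta [-0.0861 -0.3392  0.0392] z [-0.002 -0.002 -1.   ] yaw_y 80.07 t 17.075 q [ 36  20 103   0  57 -44]
```

```bash
python3 -m jog '[{"jaw":-0.5,"dx":-0.006,"dy":-0.02,"dz":0,"roll":0},{"jaw":-0.5,"dx":-0.012,"dy":-0.045,"dz":0,"roll":0},{"jaw":-0.5,"dx":-0.012,"dy":-0.045,"dz":0,"roll":0},{"jaw":-0.5,"dx":-0.012,"dy":-0.045,"dz":0,"roll":0},{"jaw":-0.5,"dx":-0.012,"dy":-0.045,"dz":0,"roll":0},{"jaw":-0.5,"dx":-0.012,"dy":-0.045,"dz":0.01,"roll":0},{"jaw":-0.5,"dx":-0.01,"dy":-0.045,"dz":0.01,"roll":0},{"jaw":-0.5,"dx":-0.007,"dy":-0.035,"dz":0.01,"roll":0},{"jaw":-0.5,"dx":-0.003,"dy":-0.014,"dz":0.01,"roll":0},{"jaw":-0.5,"dx":0,"dy":0,"dz":0,"roll":0}]' >/dev/null;python3 go.py '[.4615,.0033,.089]'; python3 -m jog '[{"jaw":-0.5,"dx":0,"dy":0,"dz":0,"roll":0}]'; python3 go.py '[.4615,.0033,.089]'
```

```text
tool delta [-1.000e-04 -1.000e-04  1.105e-01] z [-0.002  0.    -1.   ] yaw_y 79.92 t 18.325 q [ -3  15 117   0  48 -83]
time: 18.45
eef_pos: [0.4623, 0.0047, 0.2004]
eef_rot: [[-0.985, 0.172, -0.0], [0.172, 0.985, 0.0], [0.0, 0.0, -1.0]]
wrist_force: [-0.0, 0.3, 0.1]
width: 0.0639
grasp_force: 0.0
tool delta [ 0.0006 -0.0016  0.1114] z [-0.  0. -1.] yaw_y 80.09 t 18.45 q [ -3  15 117   0  48 -83]
```

```bash
python3 -m jog '[{"jaw":-0.5,"dx":0,"dy":-0.0015,"dz":0.035,"roll":0},{"jaw":-0.5,"dx":0,"dy":0,"dz":0.035,"roll":0},{"jaw":-0.5,"dx":0,"dy":0,"dz":0.025,"roll":0},{"jaw":-0.5,"dx":0,"dy":0,"dz":0.015,"roll":0},{"jaw":-0.5,"dx":0,"dy":0,"dz":0,"roll":0},{"jaw":-0.5,"dx":0,"dy":0,"dz":0,"roll":0}]';python3 go.py '[.4615,.0033,.089]'; python3 -m jog '[{"jaw":1,"dx":0,"dy":0,"dz":0,"roll":0},{"jaw":1,"dx":0,"dy":0,"dz":0,"roll":0},{"jaw":1,"dx":0,"dy":0,"dz":0,"roll":0},{"jaw":1,"dx":0,"dy":0,"dz":0,"roll":0},{"jaw":1,"dx":0,"dy":0,"dz":0,"roll":0},{"jaw":1,"dx":0,"dy":0,"dz":0,"roll":0},{"jaw":1,"dx":0,"dy":0,"dz":0,"roll":0}]' 80
```

```text
time: 19.2
eef_pos: [0.4626, 0.0031, 0.091]
eef_rot: [[-0.985, 0.171, 0.001], [0.171, 0.985, -0.0], [-0.001, 0.0, -1.0]]
wrist_force: [1.1, -0.3, 0.3]
width: 0.0639
grasp_force: 0.0
tool delta [ 0.0011 -0.      0.002 ] z [ 0.001 -0.    -1.   ] yaw_y 80.16 t 19.2 q [ -3  25 123   0  32 -84]
time: 20.08
eef_pos: [0.4624, 0.0026, 0.0909]
eef_rot: [[-0.985, 0.172, 0.001], [0.172, 0.985, 0.0], [-0.001, 0.0, -1.0]]
wrist_force: [-2.6, 1.3, 11.9]
width: 0.0151
grasp_force: 78.0
```

```bash
python3 -m jog '[{"jaw":1,"dx":0,"dy":0,"dz":-0.005,"roll":0},{"jaw":1,"dx":0,"dy":0,"dz":-0.01,"roll":0},{"jaw":1,"dx":0,"dy":0,"dz":-0.02,"roll":0},{"jaw":1,"dx":0,"dy":0,"dz":-0.03,"roll":0},{"jaw":1,"dx":0,"dy":0,"dz":-0.035,"roll":0},{"jaw":1,"dx":0,"dy":0,"dz":-0.035,"roll":0},{"jaw":1,"dx":0,"dy":0,"dz":-0.03,"roll":0},{"jaw":1,"dx":0,"dy":0,"dz":-0.02,"roll":0},{"jaw":1,"dx":0,"dy":0,"dz":-0.01,"roll":0},{"jaw":1,"dx":0,"dy":0,"dz":-0.003,"roll":0}]' >/dev/null; python3 -m jog '[{"jaw":1,"dx":0,"dy":0,"dz":0,"roll":0},{"jaw":1,"dx":0,"dy":0,"dz":0,"roll":0},{"jaw":1,"dx":0,"dy":0,"dz":0,"roll":0},{"jaw":1,"dx":0,"dy":0,"dz":0,"roll":0}]'; python3 - <<'E'
from h import *
np.set_printoptions(precision=4,suppress=True)
im,d=arm.read_camera("side"); W=cloud("side",d)
cv2.imwrite("pics/s5c.png",cv2.resize(im[130:290,220:420],(750,600),interpolation=2))
hsv=cv2.cvtColor(im,cv2.COLOR_BGR2HSV); m=(abs(hsv[...,0].astype(int)-108)<12)&(hsv[...,1]>120)&(W[...,2]>.1)&(W[...,0]<.56)
P=W[m]; P=P[~np.isnan(P[:,0])]; med=np.median(P[:,2]); P=P[abs(P[:,2]-med)<.02]
c=np.linalg.lstsq(np.c_[P[:,:2]-P[:,:2].mean(0),np.ones(len(P))],P[:,2],rcond=None)[0]; print(len(P),"slopes deg",np.degrees(c[:2]),"z",c[2])
E
```

```text
time: 21.82
eef_pos: [0.4621, 0.0026, 0.288]
eef_rot: [[-0.985, 0.172, -0.001], [0.172, 0.985, 0.0], [0.001, -0.0, -1.0]]
wrist_force: [0.7, -0.1, -4.1]
width: 0.0151
grasp_force: 78.3
1070 slopes deg [-0.7384  0.13  ] z 0.20597898056331154
```

View pics/s5c.png

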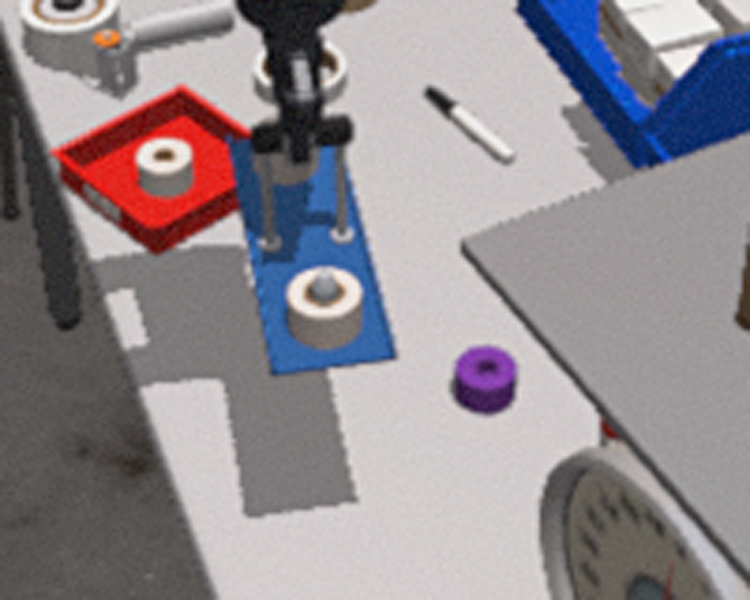

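The carrier is about 0.2 m up and level within 1°, with both rolls on their pins and roll B flat in the bin at (163,165).

```bash
python3 -m jog '[{"jaw":1,"dx":0,"dy":0,"dz":0,"roll":0},{"jaw":1,"dx":0,"dy":0,"dz":0,"roll":0},{"jaw":1,"dx":0,"dy":0,"dz":0,"roll":0},{"jaw":1,"dx":0,"dy":0,"dz":0,"roll":0}]' | grep -E 'pos|width'; python3 -c "
from plant import arm; print(arm.sign_off())"
```

```text
eef_pos: [0.4622, 0.0026, 0.2883]
width: 0.0147
the job is handed in; nothing more can be done
None
```

The job is handed in: the wide-bore roll is on the pin, the narrow one is in the red bin, and the arm is holding the loaded carrier still about 20 cm above the bench, level to within 1°, at about 22 s of the 69 s allowed.

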